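# Free the transport lock and offer up the service cover of a welding positioner

### The job

The bench welding positioner is being closed up after service: first reach into the opening in its top and slide the black transport-lock knob all the way to its end stop, away from the gear wheel. Then pick up the aluminium cover plate and hold it level and still over the opening, hovering about 15 mm above the seal, with its four holes lined up so that each threaded hole below shows in full through its hole, ready for a workmate to start the screws. Do not let the cover touch the positioner, leave the other things on the bench where they are, and finish still holding the cover there.

Things in the scene. Friction and masses are not known exactly. Their poses are not given: they have to be found in the camera images.
- positioner: fixed bench welding positioner: grey steel gear housing 250 (x) x 196 (y) x 130 mm high, origin at the centre of its underside, z up. Its flat top flange surrounds an open service opening of 170 (x) x 116 (y) mm centred on the origin. Beyond its +x end a round steel faceplate (140 mm across, top at 150 mm) reaches to x = +172; beyond its -x end a dark motor (under 100 mm high) reaches to x = -203
- seat (a point): centre of the service opening at the top of the seal, 132 mm above the bench; axes as the positioner. The black rubber seal, 10 mm wide and 2 mm thick, runs round the opening on the flange. Inside: a steel gear wheel at x = +40 to +54, top 102 mm above the bench, and in the middle the transport lock, whose slide and guides stay below 96 mm above the bench
- lock (a joint): transport lock: how far the slide is withdrawn along the positioner's -x direction, in m. 0 = pin fully in the gear wheel, 0.045 = at its end stop, wheel free. It starts at 0 to 0.014, resists with about 4 N of friction and stays where it is left
- lock_top (a point): centre of the top of the transport lock's upright black knob, a cylinder 20 mm across and 27 mm tall on the slide; its top is 120.5 mm above the bench, 11.5 mm below the top of the seal. It lies on the positioner's centre line y = 0, at x = +12 mm minus the lock value; axes as the positioner
- cover: loose aluminium cover plate, 250 (its x) x 196 (its y) x 4 mm, about 0.6 kg, lying flat on the bench, handle up. Origin: centre of its underside, z up. Four 16 mm holes through it, at (+-108, +-81) mm. It is the same either way round, so a half turn fits equally
- cover_handle (a point): centre of the grip bar of the cover's handle, 50 mm above the plate's underside: a square bar 12 x 12 mm, 122 mm long along the cover's x, on two legs 12 mm thick at x = +-55 mm; 40 mm free under the bar; axes as the cover
- thread0 (a point): M8 threaded hole (8 mm) in the positioner's top flange at positioner x, y = (+108, +81) mm, point at the flange surface 130 mm above the bench
- thread1 (a point): M8 threaded hole (8 mm) in the positioner's top flange at positioner x, y = (-108, +81) mm, point at the flange surface 130 mm above the bench
- thread2 (a point): M8 threaded hole (8 mm) in the positioner's top flange at positioner x, y = (-108, -81) mm, point at the flange surface 130 mm above the bench
- thread3 (a point): M8 threaded hole (8 mm) in the positioner's top flange at positioner x, y = (+108, -81) mm, point at the flange surface 130 mm above the bench
- hole0 (a point): 16 mm hole of the cover plate at cover x, y = (+108, +81) mm, point at the plate's underside
- hole1 (a point): 16 mm hole of the cover plate at cover x, y = (-108, +81) mm, point at the plate's underside
- hole2 (a point): 16 mm hole of the cover plate at cover x, y = (-108, -81) mm, point at the plate's underside
- hole3 (a point): 16 mm hole of the cover plate at cover x, y = (+108, -81) mm, point at the plate's underside
- hammer: loose hammer lying on the bench along its x, wooden handle and steel head, a bystander; leave alone
- square: loose try square, steel blade and brass stock, lying flat on the bench, about 170 x 120 mm, its thin blade lying along its x, a bystander; leave alone
- tray: loose steel tray of cap screws, 100 x 90 x 30 mm, a bystander; leave alone. Origin: centre of its underside

How it is judged:
By the outcome, as a careful person would: the job done as asked, in the order asked, and still so for the second after the job is handed in, while the arm keeps its last pose, push and grip.
It also fails if it takes over 64 s, if anything falls off the work surface, if the arm or the gripper's body presses on something with over 40 N, if the wrist force passes 120 N, or if a joint passes its speed limit or range.

### The arm

A 6-joint arm with a two-finger parallel gripper is mounted at the origin on the work surface. World frame = base frame: x ahead of the robot, y to its left, z up, the work surface at z = 0. Lengths are in m, angles in degrees, forces in N, time in s.
With the tool pointing down it reaches from about 0.4 to 0.825 m from the base axis. Payload 7 kg.
Tool frame: the origin (TCP) lies at the very end of the fingers, on their centre line; the grasp point (between the pads) lies 19 mm behind it; z points along the fingers, y is the line along which they close (so a half turn about z gives the same grasp; the last joint's range is limited). The gripper opens to 88 mm and grips with 3 to 60 N. Pads are 19 mm wide; open, the fingers measure 130 mm over their backs; the gripper's body (78 mm by 193 mm) begins 47 mm behind the grasp point.
Start: joints at [84.402, 20.546, 0.682, 0, -70.136, -16.507], TCP at [0.254, 0.625, 0.227] pointing down, gripper open.
Joint ranges: [-176.03, 176.03], [-82.01, 121.73], [-58.28, 71.71], [-173.87, 95.51], [-174.79, -0.11], [-173.66, 173.66]. Speed limits (degrees/s): [136.94, 136.94, 172.46, 180, 180, 180].

### API

Orientations are given as a 3x3 rotation matrix whose columns are the frame's x, y, z axes.
In Python, from workcell import * gives the robot as it stands.
- The arm moves only by the tool send_rows, never from a script. Its argument "moves" is a list that holds one entry, the list of rows, each a list of 7 numbers: the turn, a rotation vector about the tool's x, y, z in degrees, then the shift along the tool's x, y, z in cm, then the opening, from 0 (shut) to 1 (fully open). In form: [[[wx, wy, wz, tx, ty, tz, claw], ...]]. A call has 1 to 12 rows; each row shifts and turns the commanded pose from where the row before left it, along the tool's axes as they then stand; what a row does not reach is not made up. A row lasts 1/12 s, in which the tool goes at most 41.7 mm and 7.16 degrees, less where a joint would pass 70% of its speed; a pose out of reach is approached as far as the arm can. A call is refused whole if a number of a shift passes 4.17 or a number of a turn 7.16, either way. A call with a gripper value outside its range is refused whole. The fingers move at their own pace and stop on an object; "force" is the grip in N (left out, the last holds). Time passes only in rows, so rows that do not move let the fingers close. It gives the time, the measured TCP pose, the force, the opening and the grip force at its end, in the units of the state.
- sense(): the state, without advancing time (a new reading comes with each control period).
- snapshot(name): name is "scene" or "side" or "wrist"; returns the picture (480x640x3 uint8, red, green, blue); there is no depth.
- get_calibration(name): a dict with "K" (3x3 intrinsics, pixels), "distortion" ([k1, k2, p1, p2, k3] as OpenCV has them; the pictures are not rectified), "cam_to_world" (4x4, takes a point from camera to world coordinates). Camera axes: x right, y up, looking along -z (the intrinsics and any distortion apply to the point x, -y, -z); pixel columns grow to the right and rows downward; lengths in m; the calibration is good to about 2 mm. A picture is of the moment at which its call begins: read the wrist's pose just before it. get_calibration takes no time and is no camera call; for the wrist camera it gives the pose at the moment of the call.
- job_done(): hands the job in; it is judged then, once.
The state is a dict: "time_s": time; "q": joint angles; "joint_velocities": joint speeds; "effort": joint torques, N m; "tcp_pos": TCP position; "orientation": TCP orientation; "contact_force": force on the tool from outside, world axes, zero at the start; "ft_torque": the same for the moment, N m; "opening": finger opening in m; "gripper_force": force on a finger pad.
Only numpy, scipy, OpenCV 4.12 (cv2) and the standard library are available. Lean on these libraries where they do the work, as an engineer would, in place of code of your own. Each camera call takes 0.05 s, during which the arm holds its last target. There are 200 camera calls.

## Working session

There is one attempt and no reset: what is moved stays moved. The work goes in short steps, Python scripts to look and compute and a tool call to move; the robot and the scene stay as the last step left them, time stands still between calls to the robot, and variables do not carry over. Pictures are saved under pics/ and viewed, at most 10 in all, crops included, and the job is handed in when it is done.

Besides the shell and the picture viewer there is one more tool, called after "Call:" by a JSON object that holds its "fn" and its "kwargs". send_rows: Moves the arm, as the interface text tells. Its arguments: {"type":"object","properties":{"moves":{"type":"array"},"force":{"type":"number"}},"required":["moves"]}

```bash
ls; mkdir -p pics; python3 - <<'E'
from workcell import *
import cv2,numpy as np
s=sense();print(s)
for n in["scene","side","wrist"]:
    c=get_calibration(n);print(n,np.round(c["K"],1).tolist(),c["distortion"],np.round(c["cam_to_world"],4).tolist())
    cv2.imwrite(f"pics/{n}0.png",snapshot(n)[:,:,::-1])
E
```

```text
pics
{'time_s': 0.0, 'q': array([ 8.44010533e+01,  2.05927992e+01,  6.33902422e-01, -1.97014668e-02,
       -7.01361163e+01, -1.65045378e+01]), 'joint_velocities': array([ 0.04504077, -0.11668423, -0.0991242 ,  0.01827602,  0.08798207,
        0.07879801]), 'effort': array([ 1.87458012e-03, -5.82719529e+01,  2.93049413e+01,  6.99699953e+00,
        7.22914396e-03, -1.47234255e-04]), 'tcp_pos': array([0.25385859, 0.62491663, 0.22560959]), 'orientation': array([[ 9.26461716e-01, -3.76388702e-01, -4.83642741e-04],
       [-3.76388978e-01, -9.26460316e-01, -1.61880899e-03],
       [ 1.61225606e-04,  1.68180235e-03, -9.99998573e-01]]), 'contact_force': array([ 0.72156561,  0.28757059, -0.57125132]), 'ft_torque': array([ 9.29647206e-03, -4.40860708e-02, -2.22683974e-05]), 'gripper_force': 0.0, 'opening': 0.08759762668106409}
scene [[565.1, 0.0, 318.7], [0.0, 565.1, 234.4], [0.0, 0.0, 1.0]] [-0.01726132  0.          0.          0.          0.        ] [[-0.1394, -0.7828, 0.6065, 1.5881], [0.9902, -0.114, 0.0805, 0.1184], [0.0061, 0.6118, 0.791, 1.418], [0.0, 0.0, 0.0, 1.0]]
side [[589.2, 0.0, 330.0], [0.0, 589.2, 237.5], [0.0, 0.0, 1.0]] [0.03301415 0.         0.         0.         0.        ] [[0.7143, 0.3611, -0.5995, -0.3735], [-0.6998, 0.3769, -0.6067, -0.9525], [0.0069, 0.853, 0.5219, 0.925], [0.0, 0.0, 0.0, 1.0]]
wrist [[371.0, 0.0, 322.1], [0.0, 371.0, 242.5], [0.0, 0.0, 1.0]] [-0.01886598  0.          0.          0.          0.        ] [[-0.3764, 0.8979, 0.2283, 0.315], [-0.9265, -0.3651, -0.0915, 0.5998], [0.0012, -0.246, 0.9693, 0.3828], [0.0, 0.0, 0.0, 1.0]]
```

View pics/scene0.png

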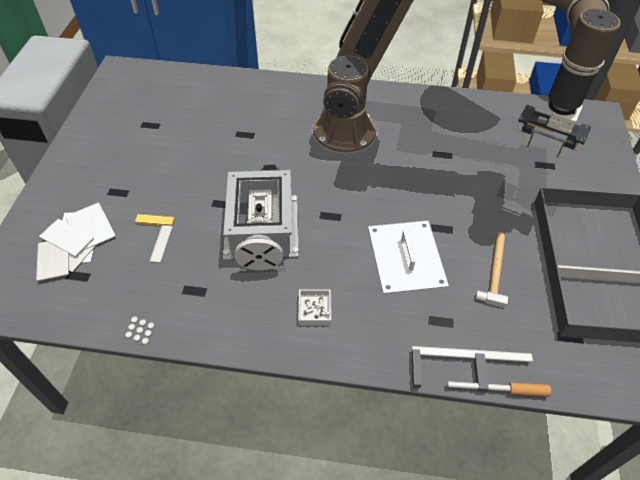

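View pics/side0.png

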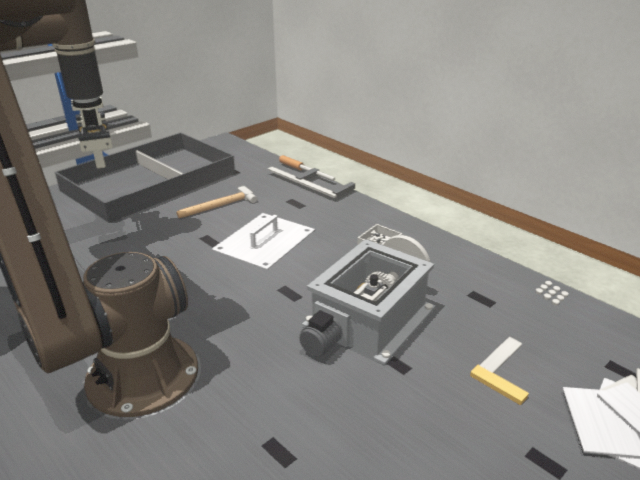

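The scene view shows the positioner flange with corners near (228,171), (291,171), (290,233) and (223,235). The cover corners are near (370,226), (428,221), (447,288) and (385,291). The side view shows both unobstructed, with the knob at about (374,279). I'll write a helper and get coarse poses.

```bash
cat > h.py <<'E'
from workcell import *
import cv2,numpy as np
F=np.diag([1,-1,-1.])
def ray(c,p):
    u=cv2.undistortPoints(np.array([[p]],float),np.array(c["K"]),np.array(c["distortion"]))[0,0]
    T=np.array(c["cam_to_world"]);d=T[:3,:3]@F@np.r_[u,1];return T[:3,3],d/np.linalg.norm(d)
def onz(c,p,z):
    o,d=ray(c,p);return o+d*(z-o[2])/d[2]
def proj(c,X):
    T=np.array(c["cam_to_world"]);R=F@T[:3,:3].T
    return cv2.projectPoints(np.array(X,float).reshape(-1,3),cv2.Rodrigues(R)[0],-R@T[:3,3],np.array(c["K"]),np.array(c["distortion"]))[0][:,0]
def tri(obs):
    A=np.zeros((3,3));b=np.zeros(3)
    for c,p in obs:
        o,d=ray(c,p);M=np.eye(3)-np.outer(d,d);A+=M;b+=M@o
    X=np.linalg.solve(A,b);return X,[float(np.round(np.linalg.norm(np.cross(X-ray(c,p)[0],ray(c,p)[1]))*1e3,1)) for c,p in obs]
E
python3 - <<'E'
from h import *
cs,cd=get_calibration("scene"),get_calibration("side")
im=cv2.imread("pics/scene0.png");hsv=cv2.cvtColor(im,cv2.COLOR_BGR2HSV)
for n,box in(("scene",(355,210,460,300)),("side",(205,205,320,272))):
    im=cv2.imread(f"pics/{n}0.png");m=cv2.inRange(im,(200,)*3,(255,)*3)
    k=np.zeros_like(m);x0,y0,x1,y1=box;k[y0:y1,x0:x1]=m[y0:y1,x0:x1]
    cn=max(cv2.findContours(k,0,2)[0],key=cv2.contourArea)
    ap=cv2.approxPolyDP(cv2.convexHull(cn),5,True)[:,0];P=[onz(get_calibration(n),p,0.004) for p in ap.astype(float)]
    print(n,ap.tolist(),np.round(P,3).tolist())
print("flange scene",[np.round(onz(cs,p,.13),3).tolist() for p in[(228,171),(291,171),(290,233),(223,235)]])
print("flange side",[np.round(onz(cd,p,.13),3).tolist() for p in[(310,282),(378,306),(433,263),(366,243)]])
print("corner near base tri",tri([(cs,(228,171)),(cd,(310,282))]),tri([(cs,(291,171)),(cd,(310,282))]))
big=np.hstack([cv2.resize(cv2.imread("pics/scene0.png")[155:285,210:310],None,fx=4,fy=4,interpolation=2),cv2.resize(cv2.imread("pics/side0.png")[225:355,300:400],None,fx=4,fy=4,interpolation=2)])
cv2.imwrite("pics/crop.png",big)
E
```

```text
scene [[428, 221], [448, 285], [384, 292], [369, 226]] [[0.399, 0.316, 0.004], [0.637, 0.381, 0.004], [0.688, 0.194, 0.004], [0.447, 0.129, 0.004]]
side [[313, 229], [268, 267], [213, 249], [262, 213]] [[0.681, 0.19, 0.004], [0.451, 0.125, 0.004], [0.395, 0.307, 0.004], [0.632, 0.376, 0.004]]
flange scene [[0.392, -0.331, 0.13], [0.363, -0.134, 0.13], [0.608, -0.095, 0.13], [0.643, -0.285, 0.13]]
flange side [[0.369, -0.137, 0.13], [0.415, -0.304, 0.13], [0.637, -0.285, 0.13], [0.587, -0.111, 0.13]]
corner near base tri (array([ 0.36033771, -0.26135629,  0.16818722]), [81.9, 81.9]) (array([ 0.36680771, -0.13570955,  0.13188348]), [2.4, 2.4])
```

View pics/crop.png

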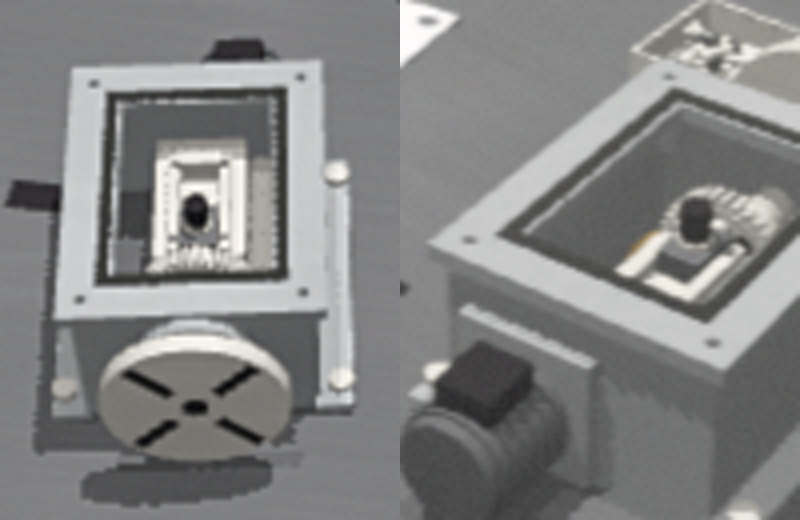

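Zooming in, the thread holes are at scene px (233.4,175.9), (285.2,174.1), (285.6,227.9) and (229.9,229.7), and the knob top is at (258.8,204.8). Positioner is at about (0.50,-0.21) with yaw ≈8.5°, and the cover at about (0.541,0.252) with yaw ≈15.5°. The corner heights agree with the text. I'll turn and go over the cover for a closer look on the way.

Call:
{"fn": "send_rows", "kwargs": {"moves": [[[0,0,-6.25,0,0,0,1],[0,0,-6.25,0,0,0,1],[0,0,-6.25,0,0,0,1],[0,0,-6.25,0,0,0,1],[0,0,-6.25,0,0,0,1],[0,0,-6.25,0,0,0,1]]]}}

```text
time_s: 0.65
tcp_pos: [0.2539, 0.6252, 0.2261]
orientation: [[0.963, 0.271, -0.0], [0.271, -0.963, -0.001], [-0.0, 0.001, -1.0]]
contact_force: [0.5, -0.8, -0.3]
opening: 0.0875
gripper_force: 0.0
```

Call:
{"fn": "send_rows", "kwargs": {"moves": [[[0,0,0,1.7,3.6,-0.2,1],[0,0,0,1.7,3.6,-0.2,1],[0,0,0,1.7,3.6,-0.2,1],[0,0,0,1.7,3.6,-0.2,1],[0,0,0,1.7,3.6,-0.2,1],[0,0,0,1.7,3.6,-0.2,1],[0,0,0,1.7,3.6,-0.2,1],[0,0,0,1.7,3.6,-0.2,1],[0,0,0,1.7,3.6,-0.2,1],[0,0,0,1.7,3.6,-0.2,1],[0,0,0,1.7,3.6,0,1],[0,0,0,1.6,3.5,0,1]]]}}

```text
time_s: 1.65
tcp_pos: [0.5651, 0.2619, 0.2466]
orientation: [[0.964, 0.266, 0.0], [0.266, -0.964, 0.0], [0.0, -0.0, -1.0]]
contact_force: [0.1, 0.5, 0.1]
opening: 0.0876
gripper_force: 0.0
```

Call:
{"fn": "send_rows", "kwargs": {"moves": [[[0,0,0,0,0,0,1],[0,0,0,0,0,0,1],[0,0,0,0,0,0,1],[0,0,0,0,0,0,1]]]}}

```text
time_s: 1.98
tcp_pos: [0.5636, 0.2643, 0.2464]
orientation: [[0.964, 0.266, -0.0], [0.266, -0.964, -0.0], [-0.0, -0.0, -1.0]]
contact_force: [-0.0, 0.3, 0.1]
opening: 0.0879
gripper_force: 0.0
```

```bash
cat >> h.py <<'E'
def shot(tag):
    import pickle
    s=sense();c=get_calibration("wrist");im=snapshot("wrist")[:,:,::-1]
    cv2.imwrite(f"pics/{tag}.png",im);pickle.dump((s,c),open(f"pics/{tag}.pkl","wb"));R=s["orientation"]
    print("tcp",np.round(s["tcp_pos"],4),"yaw",np.round(np.degrees(np.arctan2(R[1,0],R[0,0])),2),"tilt",np.round(R[:2,2],4),"F",np.round(s["contact_force"],1),"open",round(s["opening"],4),"t",s["time_s"])
    return s,c,im
def load(tag):
    import pickle
    s,c=pickle.load(open(f"pics/{tag}.pkl","rb"));return s,c,cv2.imread(f"pics/{tag}.png")
E
python3 -c "
from h import *
shot('w1')"
```

```text
tcp [0.5636 0.2643 0.2464] yaw 15.44 tilt [-0.0003 -0.    ] F [-0.   0.3  0.1] open 0.0879 t 1.9833
```

View pics/w1.png

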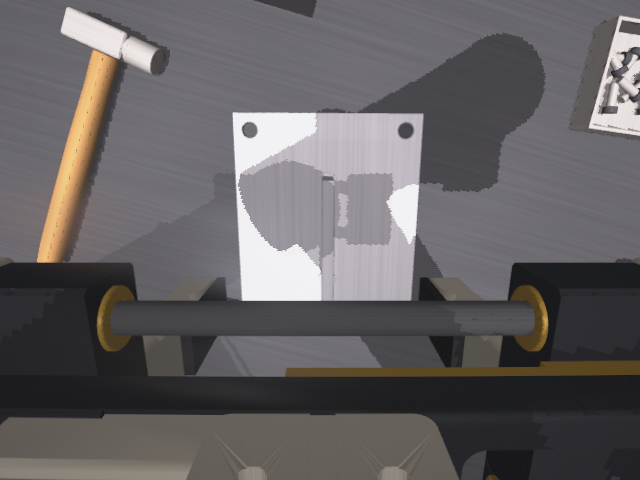

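The wrist view shows the cover's two +x holes at (250,130) and (405,130). The bar runs up the column near 328, from row 180. The gripper hides the other half.

```bash
cat >> h.py <<'E'
def spot(im,p,r=14,thr=None):
    "centroid of the dark blob nearest p"
    p=np.array(p,float);x,y=(p-r).astype(int);g=cv2.cvtColor(im[y:y+2*r,x:x+2*r],6)
    t,m=cv2.threshold(g,thr or 0,255,1+(0 if thr else 8));n,l,st,ce=cv2.connectedComponentsWithStats(m)
    i=min(range(1,n),key=lambda i:np.linalg.norm(ce[i]-r)+(100 if st[i,4]<4 else 0));return ce[i]+(x,y),st[i,4]
E
python3 - <<'E'
from h import *
s,c,im=load("w1")
hp=[spot(im,p) for p in((250,130),(405,130))];print(hp)
A,B=[onz(c,h[0],.004) for h in hp];print(A,B,np.linalg.norm(A-B))
y=(A-B)/np.linalg.norm(A-B);yaw=np.degrees(np.arctan2(-y[0],y[1]))
X=np.array([y[1],-y[0],0]);print("yaw",yaw,"centre",(A+B)/2-.108*X)
O=(A+B)/2-.108*X
cs,cd=get_calibration("scene"),get_calibration("side");si,di=cv2.imread("pics/scene0.png"),cv2.imread("pics/side0.png")
# expected pixels of holes and bar ends in the fixed views, and bar in wrist
for n,cc,ii in(("scene",cs,si),("side",cd,di)):
    for k,P in enumerate((A,B)):
        q=proj(cc,P)[0];f=spot(ii,q,5);print(n,np.round(q,1),np.round(f[0],1),f[1],"tri",tri([(c,hp[k][0]),(cc,f[0])]))
for xx in(.061,-.061):print("bar end",[np.round(proj(cc,O+[0,0,.056-.004]+X*xx)[0],1) for cc in(c,cs,cd)])
g=cv2.cvtColor(im,6)
for r in(215,240,270):print(r,g[r,312:345].tolist())
E
```

```text
[(array([249.23469388, 129.51530612]), np.int32(196)), (array([405.41545894, 130.22222222]), np.int32(207))]
[0.62540244 0.35910846 0.004     ] [0.66772498 0.20327995 0.004     ] 0.16147359824675137
yaw 15.194818939518546 centre [0.54233937 0.2528872  0.004     ]
scene [440.7 280.9] [441.  281.3] 18 tri (array([0.62538101, 0.35985811, 0.00196279]), [0.3, 0.3])
scene [387.6 286.5] [387.8 286.8] 17 tri (array([0.66795681, 0.20362431, 0.00324074]), [0.5, 0.5])
side [263.8 215.6] [263.3 216.4] 7 tri (array([0.62487088, 0.36022496, 0.00070547]), [0.7, 0.7])
side [306.7 229. ] [306.3 229.6] 7 tri (array([0.66717566, 0.20347113, 0.00222693]), [0.9, 0.9])
bar end [array([327.7, 179.8]), array([413.1, 260.8]), array([275.5, 213.9])]
bar end [array([326.8, 302.2]), array([404.2, 228.5]), array([251.1, 231.7])]
215 [150, 150, 148, 148, 147, 148, 150, 151, 149, 139, 133, 146, 148, 148, 149, 148, 148, 147, 146, 146, 144, 133, 129, 147, 150, 151, 151, 150, 163, 185, 185, 185, 184]
240 [150, 150, 150, 149, 148, 149, 150, 151, 148, 141, 137, 145, 148, 149, 147, 148, 147, 147, 146, 146, 141, 141, 166, 185, 190, 189, 187, 185, 185, 184, 184, 184, 185]
270 [242, 242, 242, 242, 242, 242, 242, 241, 223, 138, 169, 182, 183, 184, 184, 184, 183, 182, 179, 179, 172, 167, 183, 189, 189, 186, 184, 182, 182, 183, 182, 182, 185]
```

Cover pose: centre (0.5423, 0.2529), yaw 15.2°. The hole spacing is right and the triangulated heights are 1–3 mm. Next I'll look at the positioner from behind and above.

Call:
{"fn": "send_rows", "kwargs": {"moves": [[[0,0,6.9,0,0,-1.5,1],[0,0,0,-1.5,3.3,-0.7,1],[0,0,0,-1.5,3.3,-0.7,1],[0,0,0,-1.5,3.3,-0.7,1],[0,0,0,-1.5,3.3,-0.7,1],[0,0,0,-1.5,3.3,-0.7,1],[0,0,0,-1.5,3.3,-0.7,1],[0,0,0,-1.5,3.3,-0.7,1],[0,0,0,-1.5,3.3,-0.7,1],[0,0,0,-1.5,3.3,-0.7,1],[0,0,0,-1.5,3.3,-0.7,1],[0,0,0,-1.5,3.3,0,1]]]}}

```text
time_s: 3.03
tcp_pos: [0.4544, -0.1201, 0.3335]
orientation: [[0.989, 0.15, 0.003], [0.15, -0.989, 0.0], [0.003, 0.0, -1.0]]
contact_force: [1.9, -0.1, -0.1]
opening: 0.0875
gripper_force: 0.0
```

Call:
{"fn": "send_rows", "kwargs": {"moves": [[[0,0,0,-1.5,3.3,0,0.55],[0,0,0,-1.5,3.3,0,0.55],[0,0,0,-1.5,3.3,0,0.55],[0,0,0,0,0,0,0.55],[0,0,0,0,0,0,0.55],[0,0,0,0,0,0,0.55],[0,0,0,0,0,0,0.55]]]}}

```text
time_s: 3.62
tcp_pos: [0.4251, -0.2231, 0.3316]
orientation: [[0.989, 0.15, 0.0], [0.15, -0.989, 0.0], [0.0, -0.0, -1.0]]
contact_force: [-0.4, -0.7, -0.3]
opening: 0.0496
gripper_force: 0.0
```

```bash
python3 -c "
from h import *
shot('w2')"
```

```text
tcp [ 0.4251 -0.2231  0.3316] yaw 8.6 tilt [0.0003 0.0001] F [-0.4 -0.7 -0.3] open 0.0496 t 3.6167
```

View pics/w2.png

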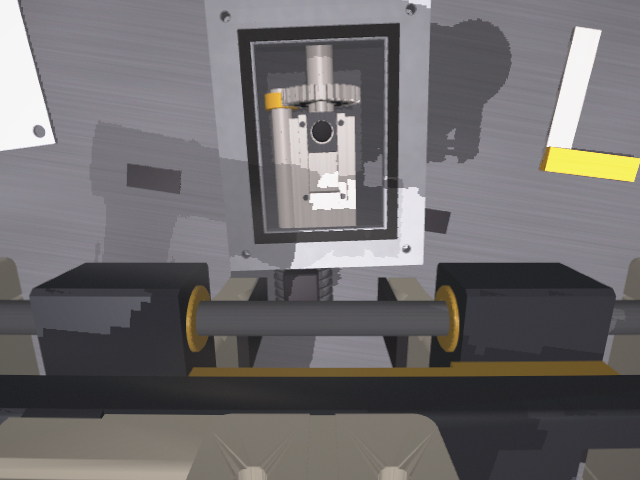

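All four threads are visible, at (225,16), (410,9), (246,253) and (406,249). The knob is at about (321,131).

```bash
python3 - <<'E'
from h import *
s,c,im=load("w2")
hp=[spot(im,p,8)[0] for p in((225,16),(246,253),(406,249))]+[np.array(spot(im,(410,9),8)[0])]
hp=[hp[0],hp[1],hp[2],hp[3]];print(np.round(hp,1).tolist())   # thread0,1,2,3
cs,cd=get_calibration("scene"),get_calibration("side");si=cv2.imread("pics/scene0.png")
sp=[spot(si,p,4)[0] for p in((285.6,227.9),(285.2,174.1),(233.4,175.9),(229.9,229.7))]
M=np.array([[108,81],[-108,81],[-108,-81],[108,-81]])/1e3
for z in(.128,.130,.132):
    P=np.array([onz(c,h,z)[:2] for h in hp]);U=P-P.mean(0)
    a=np.arctan2((M[:,0]*U[:,1]-M[:,1]*U[:,0]).sum(),(M*U).sum());R=np.array([[np.cos(a),-np.sin(a)],[np.sin(a),np.cos(a)]])
    print(z,"centre",P.mean(0),"yaw",np.degrees(a),"resid mm",np.round((U-M@R.T)*1e3,1).tolist())
for h,q in zip(hp,sp):print("tri",tri([(c,h),(cs,q)]))
P=np.array([onz(c,h,.13)[:2] for h in hp]);O=P.mean(0);a=np.arctan2(*((P[0]+P[3]-P[1]-P[2])[::-1]));X=np.array([np.cos(a),np.sin(a)])
k,_=spot(im,(321,131),12,45);kx=onz(c,k,.1205);ks,_=spot(si,(258.8,205),6,60)
print("knob",k,kx,"local",(kx[:2]-O)@X,(kx[:2]-O)@[-X[1],X[0]],tri([(c,k),(cs,(258.8,203.5))]))
E
```

```text
[[223.9, 15.0], [245.6, 250.7], [406.5, 249.3], [411.3, 7.9]]
0.128 centre [ 0.49879221 -0.21234034] yaw 10.404882549978458 resid mm [[-0.4, 1.4], [1.9, -0.1], [-1.6, -1.1], [0.2, -0.2]]
0.13 centre [ 0.49874465 -0.21234885] yaw 10.404882549978453 resid mm [[-0.9, 0.8], [2.5, -0.5], [-1.1, -0.5], [-0.5, 0.2]]
0.132 centre [ 0.4986971  -0.21235736] yaw 10.40488254997845 resid mm [[-1.4, 0.3], [3.2, -0.8], [-0.6, 0.1], [-1.1, 0.5]]
tri (array([ 0.58940786, -0.11197328,  0.12961116]), [0.3, 0.3])
tri (array([ 0.38065135, -0.15223696,  0.13271274]), [1.0, 1.0])
tri (array([ 0.4051683 , -0.3124622 ,  0.12641076]), [0.5, 0.5])
tri (array([ 0.61940799, -0.27191309,  0.12890686]), [0.6, 0.6])
knob [320.64285714 138.57142857] [ 0.49920865 -0.21092811  0.1205    ] local 0.0007203884214693737 0.0013095189348663716 (array([ 0.49925596, -0.21073861,  0.11660022]), [0.2, 0.2])
```

Positioner: centre (0.4988, -0.2124), yaw 10.4°, thread heights 126–133 mm. The knob top centre at px (321,131) gives local x ≈ +8 mm, y ≈ 0. I'll descend astride the knob, with the fingers along y.

Call:
{"fn": "send_rows", "kwargs": {"moves": [[[0,0,-1.8,2.7,0.1,1,0.55],[0,0,0,2.75,0.1,1,0.55],[0,0,0,2.75,0.1,1,0.55],[0,0,0,0,0,3.5,0.55],[0,0,0,0,0,3.5,0.55],[0,0,0,0,0,3.5,0.55],[0,0,0,0,0,2,0.55],[0,0,0,0,0,2,0.55],[0,0,0,0,0,1,0.55],[0,0,0,0,0,0,0.55],[0,0,0,0,0,0,0.55]]]}}

```text
time_s: 4.58
tcp_pos: [0.5066, -0.2128, 0.147]
orientation: [[0.984, 0.18, -0.0], [0.18, -0.984, -0.0], [-0.0, 0.0, -1.0]]
contact_force: [0.3, 0.3, 0.7]
opening: 0.0484
gripper_force: 0.0
```

```bash
python3 - <<'E'
from h import *
s,c,im=shot('w3')
cv2.imwrite("pics/w3c.png",cv2.resize(im[60:360,120:520],None,fx=2,fy=2))
E
```

```text
tcp [ 0.5066 -0.2128  0.147 ] yaw 10.38 tilt [-0.0002 -0.0004] F [0.3 0.3 0.7] open 0.0484 t 4.5833
```

View pics/w3c.png

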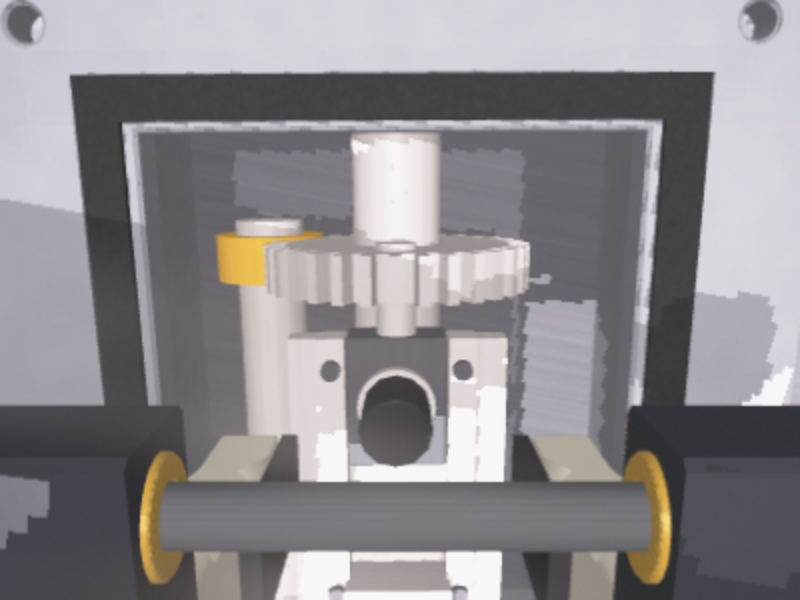

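In the wrist close-up, the knob's top disc is at about crop (396,428), which is image (318,274), centred between the fingers. Threads 0 and 3 are clear at image (132,71) and (500,70).

```bash
python3 - <<'E'
from h import *
s,c,im=load("w3")
g=cv2.cvtColor(im,6);m=cv2.inRange(g[235:300,295:342],0,75);n,l,st,ce=cv2.connectedComponentsWithStats(m);print([(x[:5]+[295,235,0,0,0]).tolist() for x in st[1:] if x[4]>60])
T=[np.array([132,71.]),np.array([500.5,70.])]
P=[onz(c,p,.13)[:2] for p in T];print("t0,t3",P,np.linalg.norm(P[0]-P[1]),"mid",(P[0]+P[1])/2)
y=P[0]-P[1];a=np.arctan2(-y[0],y[1]);X=np.array([np.cos(a),np.sin(a)]);O=(P[0]+P[1])/2-.108*X;print("yaw",np.degrees(a),"O",O)
for r in(272,274,278):
    k=onz(c,(318,r),.1205)[:2];print("knob",r,k,(k-O)@X,"rel tcp",(k-s["tcp_pos"][:2])@s["orientation"][:2,:2])
E
```

```text
[[301, 248, 35, 30, 585]]
t0,t3 [array([ 0.58896356, -0.11382784]), array([ 0.61830282, -0.27193547])] 0.16080675558736118 mid [ 0.60363319 -0.19288166]
yaw 10.512525172790301 O [ 0.49744596 -0.21258631]
knob 272 [ 0.50957377 -0.21058291] 0.012289757486454484 rel tcp [ 0.00333068 -0.00163165]
knob 274 [ 0.50849229 -0.21077797] 0.011190848914566842 rel tcp [ 0.00223177 -0.00163472]
knob 278 [ 0.50632006 -0.21116974] 0.008983596271088306 rel tcp [ 2.44937515e-05 -1.64089462e-03]
```

The knob centre is within about 2 mm of the TCP along x and 1.6 mm in y. The pads are 19 mm wide, so that's fine. Next: down and grip.

Call:
{"fn": "send_rows", "kwargs": {"moves": [[[0,0,0,0.1,-0.16,1.5,0.55],[0,0,0,0,0,1.5,0.55],[0,0,0,0,0,1.3,0.55],[0,0,0,0,0,0,0.55],[0,0,0,0,0,0,0.1],[0,0,0,0,0,0,0.1],[0,0,0,0,0,0,0.1],[0,0,0,0,0,0,0.1],[0,0,0,0,0,0,0.1],[0,0,0,0,0,0,0.1]]], "force": 25}}

```text
time_s: 5.47
tcp_pos: [0.507, -0.2104, 0.1044]
orientation: [[0.984, 0.178, 0.001], [0.178, -0.984, 0.002], [0.001, -0.001, -1.0]]
contact_force: [-2.0, 9.4, 6.6]
opening: 0.0191
gripper_force: 25.0
```

Call:
{"fn": "send_rows", "kwargs": {"moves": [[[0,0,0,-0.4,0,0,0.1],[0,0,0,-0.6,0,0,0.1],[0,0,0,-0.6,0,0,0.1],[0,0,0,-0.6,0,0,0.1],[0,0,0,-0.6,0,0,0.1],[0,0,0,-0.4,0,0,0.1],[0,0,0,0,0,0,0.1]]]}}

```text
time_s: 6.05
tcp_pos: [0.476, -0.2162, 0.1044]
orientation: [[0.984, 0.179, 0.003], [0.179, -0.984, 0.001], [0.003, -0.001, -1.0]]
contact_force: [-0.4, 9.6, 4.1]
opening: 0.0191
gripper_force: 25.0
```

Call:
{"fn": "send_rows", "kwargs": {"moves": [[[0,0,0,-0.2,0,0,0.1],[0,0,0,-0.2,0,0,0.1],[0,0,0,-0.2,0,0,0.1],[0,0,0,-0.1,0,0,0.1],[0,0,0,0,0,0,0.1],[0,0,0,0,0,0,0.1]]]}}

```text
time_s: 6.55
tcp_pos: [0.4698, -0.2174, 0.1044]
orientation: [[0.984, 0.179, 0.003], [0.179, -0.984, 0.001], [0.003, -0.001, -1.0]]
contact_force: [1.7, 10.0, 3.3]
opening: 0.019
gripper_force: 25.0
```

Call:
{"fn": "send_rows", "kwargs": {"moves": [[[0,0,0,-0.2,0,0,0.1],[0,0,0,-0.2,0,0,0.1],[0,0,0,0,0,0,0.1]]]}}

```text
time_s: 6.8
tcp_pos: [0.4658, -0.2182, 0.1044]
orientation: [[0.984, 0.179, 0.003], [0.179, -0.984, 0.001], [0.004, -0.001, -1.0]]
contact_force: [1.5, 7.6, 2.6]
opening: 0.0193
gripper_force: 25.0
```

Call:
{"fn": "send_rows", "kwargs": {"moves": [[[0,0,0,-0.15,0,0,0.1],[0,0,0,-0.15,0,0,0.1],[0,0,0,0,0,0,0.1]]]}}

```text
time_s: 7.05
tcp_pos: [0.4654, -0.2182, 0.1045]
orientation: [[0.984, 0.179, 0.008], [0.179, -0.984, 0.002], [0.008, -0.0, -1.0]]
contact_force: [8.7, 10.9, -4.3]
opening: 0.0192
gripper_force: 25.0
```

Call:
{"fn": "send_rows", "kwargs": {"moves": [[[0,0,0,-0.15,0,0,0.1],[0,0,0,-0.15,0,0,0.1],[0,0,0,0,0,0,0.1]]]}}

```text
time_s: 7.3
tcp_pos: [0.4652, -0.2183, 0.1046]
orientation: [[0.984, 0.179, 0.013], [0.179, -0.984, 0.002], [0.013, 0.0, -1.0]]
contact_force: [17.7, 12.3, -11.3]
opening: 0.019
gripper_force: 25.0
```

The slide moved 42 mm, then stopped, and the force rose to 18 N, so it's at the end stop. Releasing, rising and verifying.

Call:
{"fn": "send_rows", "kwargs": {"moves": [[[0,0,0,0,0,0,0.55],[0,0,0,0,0,0,0.55],[0,0,0,0,0,0,0.55],[0,0,0,0,0,-2,0.55],[0,0,0,0,0,-4,0.55],[0,0,0,0,0,-4,0.55],[0,0,0,-0.8,0,-4,0.55],[0,0,0,-0.8,0,-4,0.55],[0,0,0,-1,0,-4,0.55],[0,0,0,-1,0,-2,0.55],[0,0,0,-1,0,0,0.55],[0,0,0,0,0,0,0.55]]]}}

```text
time_s: 8.3
tcp_pos: [0.4119, -0.2291, 0.3454]
orientation: [[0.984, 0.178, 0.003], [0.178, -0.984, -0.0], [0.003, 0.001, -1.0]]
contact_force: [0.0, 0.8, 0.1]
opening: 0.0481
gripper_force: 0.0
```

Call:
{"fn": "send_rows", "kwargs": {"moves": [[[0,0,0,0,0,0,1],[0,0,0,0,0,0,1],[0,0,0,0,0,0,1]]]}}

```text
time_s: 8.55
tcp_pos: [0.4131, -0.2286, 0.3425]
orientation: [[0.984, 0.179, -0.002], [0.179, -0.984, 0.0], [-0.002, -0.001, -1.0]]
contact_force: [0.1, -0.5, -0.1]
opening: 0.063
gripper_force: 0.0
```

```bash
python3 - <<'E'
from h import *
s,c,im=shot('w4')
cv2.imwrite("pics/w4c.png",cv2.resize(im[0:290,180:450],None,fx=2,fy=2,interpolation=2))
E
```

```text
tcp [ 0.4131 -0.2286  0.3425] yaw 10.29 tilt [-0.0021  0.0003] F [ 0.1 -0.5 -0.1] open 0.063 t 8.55
```

View pics/w4c.png

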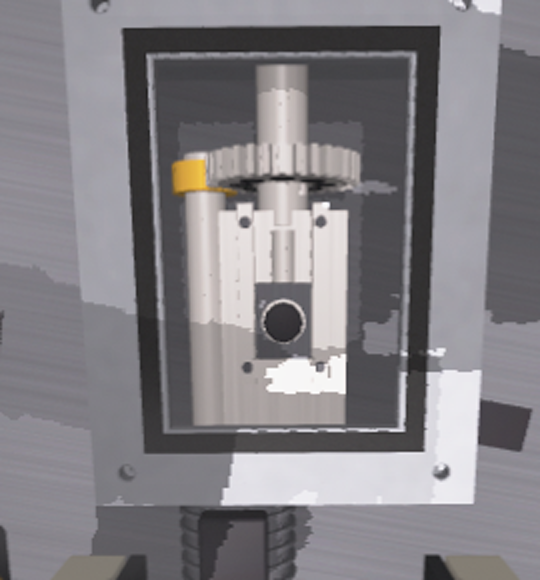

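The pin is clear of the wheel, with the knob at crop (283,322). The four threads are at crop (101,4), (126,471), (441,471) and (463,3). Now to refine the positioner pose.

```bash
python3 - <<'E'
from h import *
s,c,im=load("w4");M=np.array([[108,81],[-108,81],[-108,-81],[108,-81]])/1e3
def fit(P,M):
    U=P-P.mean(0);V=M-M.mean(0);a=np.arctan2((V[:,0]*U[:,1]-V[:,1]*U[:,0]).sum(),(V*U).sum());R=np.array([[np.cos(a),-np.sin(a)],[np.sin(a),np.cos(a)]])
    print("O",np.round(P.mean(0)-R@M.mean(0),4),"yaw",round(float(np.degrees(a)),2),"res",np.round((U-V@R.T)*1e3,1).tolist());return P.mean(0)-R@M.mean(0),R
hp=np.array([(101,4),(126,471),(441,471),(463,3)])/2+[180,0]-.25
P=np.array([onz(c,h,.13)[:2] for h in hp]);O,R=fit(P,M)
g=cv2.cvtColor(im,6);m=np.zeros_like(g);m[5:235,235:405]=cv2.inRange(g,0,62)[5:235,235:405]
cn=max(cv2.findContours(m,0,2)[0],key=cv2.contourArea);h=cv2.convexHull(cn);q=cv2.approxPolyDP(h,6,True)[:,0].astype(float);print(q.tolist())
if len(q)==4:
    W=np.array([onz(c,p,.132)[:2] for p in q]);L=(W-O)@R;N=np.sign(L)*[.095,.068];print(np.round(L,4).tolist());fit(W,N)
k=onz(c,(283/2+179.8,322/2),.1205)[:2];print("knob local",(k-O)@R)
E
```

```text
O [ 0.4975 -0.2126] yaw 10.41 res [[-1.2, -0.8], [1.6, -0.2], [1.1, 0.5], [-1.4, 0.4]]
[[399.0, 13.0], [392.0, 185.0], [295.0, 225.0], [253.0, 225.0], [242.0, 14.0]]
knob local [-3.27132564e-02 -4.90040266e-05]
```

Knob local x = -32.7 mm (end stop is -33), and the positioner is at (0.4975, -0.2126), yaw 10.4°. Now back to the cover.

Call:
{"fn": "send_rows", "kwargs": {"moves": [[[0,0,-4.9,0,0,0,1],[0,0,0,1.79,-3.08,0,1],[0,0,0,1.79,-3.08,0,1],[0,0,0,1.79,-3.08,0,1],[0,0,0,1.79,-3.08,0,1],[0,0,0,1.79,-3.08,0,1],[0,0,0,1.79,-3.08,0,1],[0,0,0,1.79,-3.08,1,1],[0,0,0,1.79,-3.08,1,1],[0,0,0,1.79,-3.08,1,1],[0,0,0,1.79,-3.08,1,1],[0,0,0,1.79,-3.08,1,1]]]}}

```text
time_s: 9.6
tcp_pos: [0.5146, 0.152, 0.2923]
orientation: [[0.965, 0.263, -0.001], [0.263, -0.965, -0.001], [-0.001, 0.001, -1.0]]
contact_force: [0.6, 0.1, 0.1]
opening: 0.0877
gripper_force: 0.0
```

Call:
{"fn": "send_rows", "kwargs": {"moves": [[[0,0,0,1.79,-3.08,1,1],[0,0,0,1.79,-3.08,1,1],[0,0,0,1.79,-3.08,1,1],[0,0,0,0,0,4,1],[0,0,0,0,0,4,1],[0,0,0,0,0,2,1],[0,0,0,0,0,0,1],[0,0,0,0,0,0,1],[0,0,0,0,0,0,1]]]}}

```text
time_s: 10.35
tcp_pos: [0.5431, 0.2538, 0.165]
orientation: [[0.965, 0.263, 0.002], [0.263, -0.965, 0.0], [0.002, 0.0, -1.0]]
contact_force: [0.1, -0.1, 0.4]
opening: 0.0874
gripper_force: 0.0
```

```bash
python3 - <<'E'
from h import *
s,c,im=shot('w5');X=np.array([np.cos(np.radians(15.2)),np.sin(np.radians(15.2)),0]);Y=np.array([-X[1],X[0],0]);O=np.array([.5423,.2529,0])
hs=[]
for a in(1,-1):
    q=proj(c,O+.108*X+a*.081*Y+[0,0,.004])[0];print(q)
    if 15<q[0]<625 and 15<q[1]<465: f=spot(im,q);hs.append(f[0]);print(f)
    print("bar edge px",proj(c,O+X*.05+a*.006*Y+[0,0,.056])[0])
print("rel",np.round((O[:2]-s["tcp_pos"][:2])@s["orientation"][:2,:2],4))
if len(hs)==2:
    A,B=[onz(c,h,.004) for h in hs];y=A-B;a=np.arctan2(-y[0],y[1]);print(np.linalg.norm(y),np.degrees(a),(A+B)/2-.108*np.array([np.cos(a),np.sin(a),0]))
    _,c1,i1=load("w1");print("height check",[tri([(c1,p),(c,h)]) for p,h in zip(((249.2,129.5),(405.4,130.2)),hs)])
    _=[print(int(r),cv2.cvtColor(im,6)[int(r),290:360:2].tolist()) for r in (proj(c,O+X*.045+[0,0,.056])[0][1],)]
E
```

```text
tcp [0.5431 0.2538 0.165 ] yaw 15.22 tilt [0.0017 0.0004] F [ 0.1 -0.1  0.4] open 0.0874 t 10.35
[222.06993006  96.41550235]
(array([222.56676558,  96.7537092 ]), np.int32(337))
bar edge px [313.84439445 173.15699578]
[422.63609967  96.48745078]
(array([422.30172414,  96.52298851]), np.int32(348))
bar edge px [330.81867602 173.16355754]
rel [-0.001   0.0006]
0.16134451955889345 15.282022051813067 [0.54221738 0.25265645 0.004     ]
height check [(array([0.62535724, 0.35978993, 0.00084703]), [0.0, 0.0]), (array([0.66782828, 0.20312716, 0.00313721]), [0.0, 0.0])]
180 [135, 133, 134, 134, 134, 133, 132, 134, 133, 131, 131, 137, 125, 129, 135, 136, 137, 150, 170, 171, 142, 165, 166, 170, 169, 167, 167, 167, 167, 164, 168, 168, 163, 170, 168]
```

The cover is confirmed under the TCP to within 1 mm. Descend and grip.

Call:
{"fn": "send_rows", "kwargs": {"moves": [[[0,0,0,-0.1,0.06,3,1],[0,0,0,0,0,3.5,1],[0,0,0,0,0,3,1],[0,0,0,0,0,2.5,1],[0,0,0,0,0,1.4,1],[0,0,0,0,0,0,1],[0,0,0,0,0,0,1]]]}}

```text
time_s: 10.98
tcp_pos: [0.5422, 0.2529, 0.0308]
orientation: [[0.965, 0.262, 0.001], [0.262, -0.965, 0.001], [0.001, -0.0, -1.0]]
contact_force: [0.7, 0.7, 0.5]
opening: 0.0877
gripper_force: 0.0
```

Call:
{"fn": "send_rows", "kwargs": {"moves": [[[0,0,0,0,0,0,0],[0,0,0,0,0,0,0],[0,0,0,0,0,0,0],[0,0,0,0,0,0,0],[0,0,0,0,0,0,0],[0,0,0,0,0,0,0],[0,0,0,0,0,0,0],[0,0,0,0,0,0,0],[0,0,0,0,0,0,0],[0,0,0,0,0,0,0],[0,0,0,0,0,0,0]]], "force": 55}}

```text
time_s: 11.9
tcp_pos: [0.5412, 0.2524, 0.0295]
orientation: [[0.965, 0.262, -0.0], [0.262, -0.965, -0.0], [-0.0, 0.0, -1.0]]
contact_force: [-0.1, -0.6, 0.4]
opening: 0.02
gripper_force: 0.0
```

Call:
{"fn": "send_rows", "kwargs": {"moves": [[[0,0,0,0,0,0,0],[0,0,0,0,0,0,0],[0,0,0,0,0,0,0],[0,0,0,0,0,0,0]]]}}

```text
time_s: 12.23
tcp_pos: [0.5413, 0.2524, 0.0295]
orientation: [[0.965, 0.262, -0.0], [0.262, -0.965, 0.0], [0.0, -0.0, -1.0]]
contact_force: [0.7, 0.4, -0.5]
opening: 0.0115
gripper_force: 55.0
```

Call:
{"fn": "send_rows", "kwargs": {"moves": [[[0,0,0,0,0,-0.3,0],[0,0,0,0,0,-0.8,0],[0,0,0,0,0,-1.5,0],[0,0,0,0,0,-2.2,0],[0,0,0,0,0,-2.5,0],[0,0,0,0,0,-2.5,0],[0,0,0,0,0,-2.5,0],[0,0,0,0,0,-2.5,0],[0,0,0,0,0,-2.5,0],[0,0,0,0,0,-2.5,0],[0,0,0,0,0,-2.2,0],[0,0,0,0,0,-1.5,0]]]}}

```text
time_s: 13.23
tcp_pos: [0.5412, 0.2522, 0.2673]
orientation: [[0.965, 0.262, 0.001], [0.262, -0.965, 0.001], [0.002, -0.001, -1.0]]
contact_force: [0.4, 0.2, -5.4]
opening: 0.0115
gripper_force: 55.0
```

Call:
{"fn": "send_rows", "kwargs": {"moves": [[[0,0,0,0,0,-0.8,0],[0,0,0,0,0,-0.3,0],[0,0,0,0,0,0,0],[0,0,0,0,0,0,0],[0,0,0,0,0,0,0],[0,0,0,0,0,0,0]]]}}

```text
time_s: 13.73
tcp_pos: [0.5408, 0.2521, 0.2742]
orientation: [[0.965, 0.262, -0.002], [0.262, -0.965, -0.001], [-0.002, 0.001, -1.0]]
contact_force: [-0.3, -0.8, -6.6]
opening: 0.0111
gripper_force: 55.0
```

```bash
cat >> h.py <<'E'
def held(tag):
    "cover pose in the hand from the two visible holes, top face level assumed"
    s,c,im=shot(tag);R=s["orientation"];t=s["tcp_pos"];top=t[2]-.0265
    hs=[]
    for a in(-1,1):
        q=proj(c,t+R@[.108,a*.081,.0265])[0];f=spot(im,q,24);hs.append(f[0]);print("px",np.round(q,1),np.round(f[0],1),f[1])
    A,B=[onz(c,h,top) for h in hs];y=A-B;a=np.arctan2(-y[0],y[1]);X=np.array([np.cos(a),np.sin(a)])
    O=((A+B)/2)[:2]-.108*X;print("sep",np.linalg.norm(y),"cover O",O,"yaw",np.degrees(a),"in hand",(O-t[:2])@R[:2,:2]);return O,a
E
python3 -c "
from h import *
held('w6')
cv2.imwrite('pics/side6.png',snapshot('side')[:,:,::-1])"
```

```text
tcp [0.5408 0.2521 0.2742] yaw 15.19 tilt [-0.0018 -0.0014] F [-0.3 -0.8 -6.6] open 0.0111 t 13.7333
px [143.4  53.6] [144.2  53.2] 893
px [498.8  53.5] [499.2  50.5] 1113
sep 0.16144511592681426 cover O [0.54168457 0.25120927] yaw 15.59137770938498 in hand [0.00061607 0.00104996]
```

View pics/w6.png

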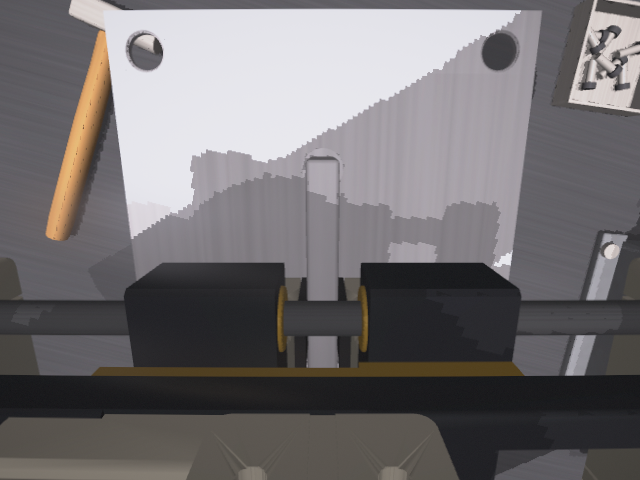

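Cover is held, with hole rims at (145,50) and (500,50). It sits about +1.3 mm along x in the hand, with no turn. Carrying it over the positioner at a height well clear of it.

Call:
{"fn": "send_rows", "kwargs": {"moves": [[[0,0,2.4,0,0,0,0],[0,0,2.4,0,0,0,0],[0,0,0,-0.18,0.62,0,0],[0,0,0,-0.35,1.23,0,0],[0,0,0,-0.53,1.85,0,0],[0,0,0,-0.7,2.46,0,0],[0,0,0,-0.7,2.46,0,0],[0,0,0,-0.7,2.46,0,0],[0,0,0,-0.7,2.46,0,0],[0,0,0,-0.7,2.46,0,0],[0,0,0,-0.7,2.46,0,0],[0,0,0,-0.7,2.46,0,0]]]}}

```text
time_s: 14.83
tcp_pos: [0.5192, 0.033, 0.2759]
orientation: [[0.983, 0.181, 0.0], [0.181, -0.983, 0.0], [0.0, 0.0, -1.0]]
contact_force: [-0.3, -1.2, -4.8]
opening: 0.0113
gripper_force: 55.0
```

Call:
{"fn": "send_rows", "kwargs": {"moves": [[[0,0,0,-0.7,2.46,0,0],[0,0,0,-0.7,2.46,0,0],[0,0,0,-0.7,2.46,0,0],[0,0,0,-0.7,2.46,0,0],[0,0,0,-0.7,2.46,0,0],[0,0,0,-0.7,2.46,0,0],[0,0,0,-0.7,2.46,0,0],[0,0,0,-0.7,2.46,0,0],[0,0,0,-0.6,2.2,0,0],[0,0,0,-0.4,1.5,0,0],[0,0,0,-0.2,0.7,0,0],[0,0,0,0,0,0,0]]]}}

```text
time_s: 15.83
tcp_pos: [0.4954, -0.2155, 0.2756]
orientation: [[0.984, 0.178, -0.0], [0.178, -0.984, -0.0], [-0.0, 0.0, -1.0]]
contact_force: [0.2, 1.1, -5.7]
opening: 0.0115
gripper_force: 55.0
```

Call:
{"fn": "send_rows", "kwargs": {"moves": [[[0,0,0,0,0,0,0],[0,0,0,0,0,0,0],[0,0,0,0,0,0,0]]]}}

```text
time_s: 16.08
tcp_pos: [0.4968, -0.2127, 0.2757]
orientation: [[0.983, 0.181, 0.0], [0.181, -0.983, 0.0], [0.0, -0.0, -1.0]]
contact_force: [-0.1, -0.1, -4.8]
opening: 0.0117
gripper_force: 55.0
```

```bash
python3 -c "
from h import *
s,c,im=shot('w7')
R=s['orientation'];t=s['tcp_pos']
print('go (tool, cm)',np.round(R.T@(np.array([.4962,-.2128,.1765])-t)*100,2))
for a in(-1,1):
    q=proj(c,t+R@[.1093,a*.081,.0255])[0];print(np.round(q,1),spot(im,q,24))
"
```

```text
tcp [ 0.4968 -0.2127  0.2757] yaw 10.45 tilt [0.0002 0.0001] F [-0.1 -0.1 -4.8] open 0.0117 t 16.0833
go (tool, cm) [-0.06 -0.    9.92]
[142.   50.1] (array([144.28200837,  49.90125523]), np.int32(1195))
[500.  50.] (array([499.0697026 ,  50.65892193]), np.int32(1076))
```

The offset is consistent. Lowering by 9.9 cm.

Call:
{"fn": "send_rows", "kwargs": {"moves": [[[0,0,0,-0.06,0,0.6,0],[0,0,0,0,0,1.2,0],[0,0,0,0,0,1.5,0],[0,0,0,0,0,1.5,0],[0,0,0,0,0,1.5,0],[0,0,0,0,0,1.2,0],[0,0,0,0,0,1,0],[0,0,0,0,0,0.7,0],[0,0,0,0,0,0.4,0],[0,0,0,0,0,0.2,0],[0,0,0,0,0,0,0],[0,0,0,0,0,0,0]]]}}

```text
time_s: 17.13
tcp_pos: [0.4967, -0.2135, 0.1781]
orientation: [[0.984, 0.181, 0.001], [0.181, -0.984, -0.0], [0.001, 0.0, -1.0]]
contact_force: [0.3, -0.4, -4.4]
opening: 0.0114
gripper_force: 55.0
```

Call:
{"fn": "send_rows", "kwargs": {"moves": [[[0,0,0,0,0,0,0],[0,0,0,0,0,0,0],[0,0,0,0,0,0,0],[0,0,0,0,0,0,0]]]}}

```text
time_s: 17.47
tcp_pos: [0.4965, -0.2134, 0.1778]
orientation: [[0.984, 0.18, 0.0], [0.18, -0.984, -0.0], [0.0, 0.0, -1.0]]
contact_force: [-0.7, -0.4, -5.7]
opening: 0.0112
gripper_force: 55.0
```

```bash
python3 - <<'E'
from h import *
s,c,im=shot('w8');si=snapshot("scene")[:,:,::-1];di=snapshot("side")[:,:,::-1]
O=np.array([.4975,-.2126,0]);a=np.radians(10.42);X=np.array([np.cos(a),np.sin(a),0]);Y=np.array([-X[1],X[0],0])
cs,cd=get_calibration("scene"),get_calibration("side")
for n,cc,ii in(("scene",cs,si),("side",cd,di)):
    P=[proj(cc,O+x*.125*X+y*.098*Y+[0,0,.149])[0] for x,y in((1,1),(-1,1),(-1,-1),(1,-1))]
    H=[(proj(cc,O+x*.108*X+y*.081*Y+[0,0,.151])[0],proj(cc,O+x*.108*X+y*.081*Y+[0,0,.13])[0]) for x,y in((1,1),(-1,1),(-1,-1),(1,-1))]
    print(n,"corners",np.round(P,1).tolist(),"holes",[np.round(h[0],1).tolist() for h in H])
    ii=ii.copy();np.save(f"pics/{n}8.npy",ii)
A=cv2.resize(si[155:280,205:305],None,fx=4,fy=4,interpolation=2);B=cv2.resize(di[220:345,295:445],None,fx=8/3,fy=8/3,interpolation=2)
v=np.zeros((500,800,3),np.uint8);v[:A.shape[0],:400]=A;v[:B.shape[0],400:]=B[:, :400];cv2.imwrite("pics/fin.png",v)
E
```

```text
tcp [ 0.4965 -0.2134  0.1778] yaw 10.39 tilt [ 0.0005 -0.    ] F [-0.7 -0.4 -5.7] open 0.0112 t 17.4667
scene corners [[290.6, 227.7], [289.7, 165.2], [227.0, 166.8], [222.0, 229.7]] holes [[284.6, 222.8], [284.3, 168.8], [232.1, 170.2], [228.2, 224.4]]
side corners [[365.5, 231.9], [306.6, 277.8], [381.0, 309.4], [434.7, 256.4]] holes [[367.6, 236.0], [317.1, 276.1], [378.3, 301.7], [425.1, 256.6]]
```

View pics/fin.png

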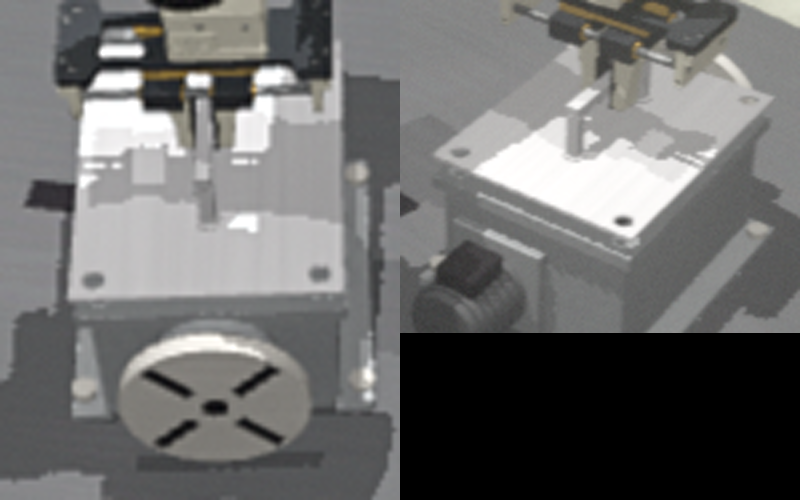

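The cover hovers over the flange. Visible holes are in scene at (228,225) and (285,223), and in side at (317,277), (379,303) and (426,257), all within about 1 px of prediction. Differential check against the threads seen earlier in the same cameras:

```bash
python3 - <<'E'
from h import *
O=np.array([.4975,-.2126]);a=np.radians(10.42);R=np.array([[np.cos(a),-np.sin(a)],[np.sin(a),np.cos(a)]])
M=np.array([[108,81],[-108,81],[-108,-81],[108,-81]])/1e3
for n in("scene","side"):
    c=get_calibration(n);b=cv2.imread(f"pics/{n}0.png");f=np.load(f"pics/{n}8.npy")
    for k in((0,3) if n=="scene" else (1,2,3)):
        for tag,im,z in(("thread",b,.13),("hole",f,.152)):
            W=np.r_[O+R@M[k],z];p,ar=spot(im,proj(c,W)[0],6);print(n,tag,k,ar,"mm off (local)",np.round(((onz(c,p,z)[:2]-O)@R-M[k])*1e3,1))
E
```

```text
scene thread 0 4 mm off (local) [0.8 1.6]
scene hole 0 15 mm off (local) [ 2.1 -0.5]
scene thread 3 4 mm off (local) [2.2 1.4]
scene hole 3 17 mm off (local) [ 1.5 -0.6]
side thread 1 6 mm off (local) [-3.  -1.8]
side hole 1 19 mm off (local) [-3.8 -2.5]
side thread 2 5 mm off (local) [-2.8 -1.7]
side hole 2 24 mm off (local) [-3.6 -2. ]
side thread 3 6 mm off (local) [-2.8 -0.6]
side hole 3 15 mm off (local) [-2.6 -1. ]
```

Call:
{"fn": "send_rows", "kwargs": {"moves": [[[0,0,0,0,-0.05,0.1,0],[0,0,0,0,0,0,0],[0,0,0,0,0,0,0],[0,0,0,0,0,0,0],[0,0,0,0,0,0,0],[0,0,0,0,0,0,0]]]}}

```text
time_s: 18.12
tcp_pos: [0.4963, -0.2129, 0.1766]
orientation: [[0.984, 0.18, 0.0], [0.18, -0.984, -0.0], [-0.0, 0.0, -1.0]]
contact_force: [0.2, -0.0, -6.0]
opening: 0.0114
gripper_force: 55.0
```

```bash
python3 -c "
from workcell import *
s=sense();print(s['tcp_pos'],s['contact_force'],abs(s['joint_velocities']).max());print(job_done())"
```

```text
[ 0.49629149 -0.21288454  0.17656844] [ 0.17418028 -0.03196676 -6.00052752] 0.10261021864430533
the job is handed in; nothing more can be done
None
```

The transport lock is at its end stop, and the arm is still holding the cover level about 15 mm above the seal, with its holes measured to within about 2 mm of the threads (4 mm allowed); the job is handed in.

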